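Close the eye-instrument case and lock its filter cap

ROBOT

A 6-joint arm with a two-finger parallel gripper is mounted at the origin on the work surface. World frame = base frame: x ahead of the robot, y to its left, z up, the work surface at z = 0. Lengths are in m, angles in rad, forces in N, time in s.
With the tool pointing down it reaches from about 0.375 to 0.975 m from the base axis. Payload 3.8 kg.
Tool frame: the origin (TCP) lies on the front face of the gripper's body, between the roots of the fingers; the fingertips stand 73 mm ahead of it and the grasp point (between the pads) lies 54 mm ahead of it (arm.tcp_to_tips is the distance from the TCP to the fingertips, in m); z points along the fingers, y is the line along which they close (so a half turn about z gives the same grasp; the last joint's range is limited). The gripper opens to 85 mm and grips with 20 to 120 N. Pads are 22 mm wide; open, the fingers measure 114 mm over their backs; the gripper's body (76 mm by 85 mm) begins 54 mm behind the grasp point. The pads swing forward as they close: fully open they stand 13 mm farther back than shut.
Start: joints at [1.099, 0.264, 1.604, -0, 1.274, -0.037], TCP at [0.284, 0.612, 0.304] pointing down, gripper open.
Joint ranges: [-2.63, 2.63], [-0.94, 2.18], [0.31, 2.57], [-1.31, 4.45], [0, 2.66], [-2.55, 2.55]. Speed limits (rad/s): [2.57, 2.57, 3.14, 3.14, 3.14, 3.14].

INTERFACE

Orientations are given as a 3x3 rotation matrix whose columns are the frame's x, y, z axes.
In Python, from cell import arm, viewer gives the robot as it stands. The module is installed in compiled form; this text tells all that it offers.
- The arm moves only by the shell command python3 -m creep 'ROWS' [FORCE]. ROWS is JSON, a list of rows, each a list of 7 numbers: the shift along the tool's x, y, z in mm, then the turn, a rotation vector about the tool's x, y, z in rad, then the gripper's target within -1 to 1 (fully open at 1, half-way at 0, shut at -1). A call has 1 to 20 rows; each row is the pose to reach, as a shift and turn from the pose commanded when the call began, along the tool's axes at that moment; what a row does not reach only later rows make up. A row lasts 1/12 s, in which the tool goes at most 41.7 mm and 7.16 degrees, less where a joint would pass 70% of its speed; a pose out of reach is approached as far as the arm can. A call with a gripper value outside its range is refused whole. The fingers move at their own pace and stop on an object; FORCE is the grip in N (left out, the last holds). Time passes only in rows, so rows that repeat a pose let the fingers close. It gives the time, the measured TCP pose, the force, the opening and the grip force at its end, in the units of the state.
- arm.get_obs(): the state, without advancing time (a new reading comes with each control period).
- viewer.capture(name): name is "side" or "top"; returns a dict with "pixels" (400x640x3 uint8, red, green, blue), "K" (3x3 intrinsics, pixels), "D" ([k1, k2, p1, p2, k3] as OpenCV has them; the pictures are not rectified), "R" (3x3) and "t" (3): a world point X has camera coordinates R X + t. Camera axes: x right, y down, z forward; pixel columns grow to the right and rows downward; lengths in m; the calibration is good to about 2 mm. A picture is of the moment at which its call begins. There is no depth.
- arm.finish_job(): hands the job in; it is judged then, once.
The state is a dict: "time": time; "qpos": joint angles; "qd": joint speeds; "joint_efforts": joint torques, N m; "tcp_pos": TCP position; "orientation": TCP orientation; "ft_force": force on the tool from outside, world axes, zero at the start; "ft_torque": the same for the moment, N m; "width": finger opening in m; "grasp_force": force on a finger pad.
Only numpy, scipy, OpenCV 4.12 (cv2) and the standard library are available. Lean on these libraries where they do the work, as an engineer would, in place of code of your own. Each camera call takes 0.05 s, during which the arm holds its last target. There are 200 camera calls.

TASK

Close the lid of the stainless instrument case until it is fully down. Then lift the filter cap out of its rest ring, set its cross pin into the slot of the port on the closed lid, push it in against the spring, turn it a quarter turn clockwise (seen from above) and let it click home, then let go. Leave the other instruments where they lie.

Things in the scene. Friction and masses are not known exactly. Their poses are not given: they have to be found in the camera images.
- lid (a joint): hinge angle of the case lid, rad: 0 = fully closed, grows as it opens upward (starts half open, 0.5 to 0.9). A stiff hinge holds the lid at any angle; 2 to 4 N downward at its front edge closes it
- lid_hinge (a point): middle of the hinge line, at the far top edge of the fixed stainless case (open box 170 mm along its x, 180 mm along y, 55 mm high, on the counter). Axes are the case's: x from the case front to the hinge, y along the hinge, z up. The lid is a 4 mm plate; closed, its underside is at this height and it reaches 172 mm from the hinge towards -x
- lid_tab (a point): middle of the upper face of the lid's press tab, a tongue 60 mm wide and 4 mm thick at the middle of the front (free) edge, standing out 29 mm beyond the lid; this point is 186 mm from the hinge line; axes turn with the lid
- port (a point): centre of the top face of the bayonet port, a square boss 72 x 72 x 24 mm on the middle of the lid (85 mm from the hinge). Axes are the lid's, z out of it. A slot 58 mm long, 13 mm wide along x, open at the top, takes the cap's cross pin; its centre is widened for the stem. Locked: pin and bar along this y, held up in a notch, flange underside 7 mm and cap_grip 31 mm above this point
- cap_grip (a point): middle of the grip bar of the loose steel filter cap (0.14 kg, 64 mm high, same after a half turn). Bar 66 mm long along x, 14 mm thick along y, 38 mm high along z, this point 19 mm below its top. It stands on a round flange, 72 mm across, 5 mm thick, top 19 mm below this point. The cap starts upright, hanging by its flange in the rest ring, at any yaw
- cap_pin (a point): middle of the cap's round cross pin, 10 mm thick, 52 mm long along x (parallel to the grip bar), 40 mm below cap_grip, at the end of a 15 mm stem below the flange; stem end and pin underside are 45 mm below cap_grip
- rest: fixed grey ring on the counter that holds the cap at the start: 82 mm outside, 62 mm inside diameter, 24 mm high; origin at the centre of its underside
- spring_plate (a joint): travel of the sprung plate in the port, m: 0 = up, its face 11 mm below the boss top. From there the pin must be pushed 7 mm or more (10 mm: the flange meets the boss), then turned 90 deg clockwise seen from above; a solid stop blocks the other way and beyond 90. Then the spring lifts the cap 4 to 7 mm into the notch. Spring 3 N at 0, 9 N at 7 mm, 11 N at 10 mm
- magnifier_mid (a point): bystander: loose glass magnifier lens in a chrome ring, lying flat, 74 mm across, 10 mm high; point at its centre
- loop_mid (a point): bystander: loose steel lens loop, 122 mm long along x, 8 mm thick; point in the handle
- hook_mid (a point): bystander: loose titanium iris hook, 127 mm long along x, 7 mm thick; point in the handle
- caliper_mid (a point): bystander: loose slim titanium caliper, 150 mm long along x, jaws to +y, 6 mm thick; point in the middle of its beam
Not all that is in view belongs to the job. What is shaped like the part that bears cap_grip but blue is not meant.

How it is judged:
By the outcome, as a careful person would: the job done as asked, in the order asked, and still so for the second after the job is handed in, with the robot touching nothing.
It also fails if it takes over 61 s, if anything falls off the work surface, if the arm or the gripper's body presses on something with over 40 N, if the wrist force passes 120 N, or if a joint passes its speed limit or range.

## Working session

There is one attempt and no reset: what is moved stays moved. The work goes in short steps, Python scripts to look and compute and a shell command to move; the robot and the scene stay as the last step left them, time stands still between calls to the robot, and variables do not carry over. Pictures are saved under pics/ and viewed, at most 10 in all, crops included, and the job is handed in when it is done.

```bash
mkdir -p pics; cat > h.py <<'E'
import numpy as np, cv2, json, pickle
from cell import arm, viewer
def snap(n,name):
    c=viewer.capture(n); pickle.dump(c,open(f'pics/{name}.pkl','wb')); cv2.imwrite(f'pics/{name}.png',c['pixels'][:,:,::-1]); return c
def load(name): return pickle.load(open(f'pics/{name}.pkl','rb'))
def ray(c,uv):
    K,D,R,t=[np.array(c[k],float) for k in ('K','D','R','t')]
    p=cv2.undistortPoints(np.array([[uv]],float),K,D)[0,0]
    d=R.T@np.array([p[0],p[1],1]); return -R.T@t, d/np.linalg.norm(d)
def atz(c,uv,z):
    o,d=ray(c,uv); return o+d*(z-o[2])/d[2]
def tri(c1,u1,c2,u2):
    o1,d1=ray(c1,u1);o2,d2=ray(c2,u2)
    s=np.linalg.lstsq(np.c_[d1,-d2],o2-o1,rcond=None)[0]
    a=o1+d1*s[0];b=o2+d2*s[1]; return (a+b)/2,np.linalg.norm(a-b)
def proj(c,X):
    K,D,R,t=[np.array(c[k],float) for k in ('K','D','R','t')]
    return cv2.projectPoints(np.array(X,float).reshape(-1,1,3),cv2.Rodrigues(R)[0],t,K,D)[0][:,0]
E
python3 - <<'E'
from h import *
np.set_printoptions(precision=3,suppress=True)
a=snap('top','top0');b=snap('side','side0')
for c in(a,b): print(-np.array(c['R']).T@c['t'],c['R'],c['K'])
print(arm.get_obs())
E
```

```text
[ 0.567 -0.007  0.992] [[ 0.015 -1.    -0.003]
 [-0.999 -0.015 -0.045]
 [ 0.045  0.004 -0.999]] [[500.475   0.    319.547]
 [  0.    500.475 203.575]
 [  0.      0.      1.   ]]
[0.377 0.64  0.486] [[-0.927 -0.375  0.011]
 [-0.198  0.464 -0.864]
 [ 0.319 -0.803 -0.504]] [[454.485   0.    321.454]
 [  0.    454.485 194.891]
 [  0.      0.      1.   ]]
{'time': 0.1, 'qpos': array([ 1.099,  0.265,  1.605,  0.   ,  1.274, -0.037]), 'qd': array([ 0.   , -0.002, -0.002, -0.   , -0.001, -0.002]), 'joint_efforts': array([  0.001, -51.671, -36.859,   0.   ,   0.006,  -0.   ]), 'tcp_pos': array([0.284, 0.612, 0.303]), 'orientation': array([[-0.907,  0.421, -0.001],
       [ 0.421,  0.907, -0.002],
       [ 0.   , -0.002, -1.   ]]), 'ft_force': array([-0.181, -0.461, -0.387]), 'ft_torque': array([-0.035,  0.024, -0.045]), 'grasp_force': 0.0, 'width': 0.08578689735909406}
```

View pics/top0.png

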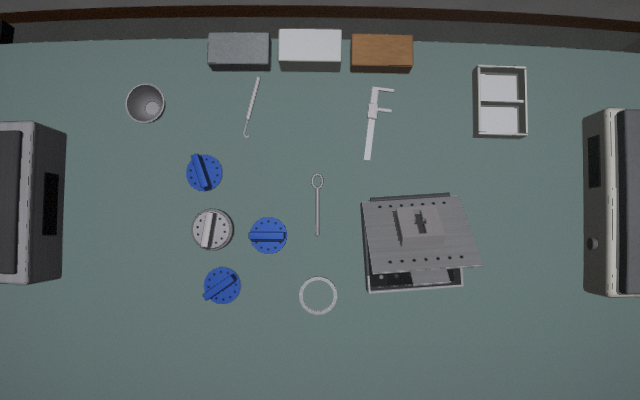

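View pics/side0.png

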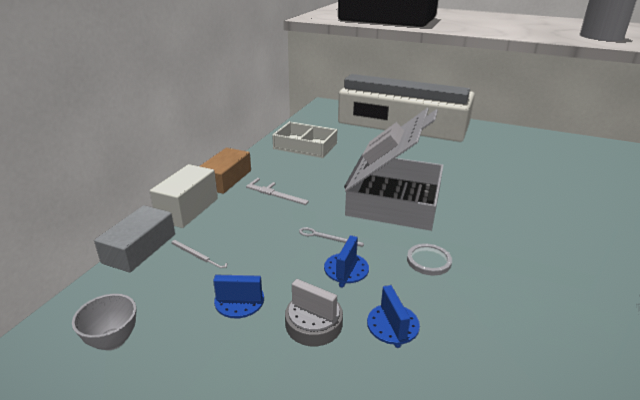

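The pictures show the following:
- **Grey steel cap:** in its ring, top (212,230), side (314,305).
- **Look-alikes, all blue:** top (205,173), (268,236) and (222,286). None of them is meant.
- **Round grey things:** magnifier at top (318,296), bowl at (146,104). Neither is the cap.
- **Case:** top (362-480,195-290), with the hinge on the far side.

I'll check the choice in a close crop.

```bash
python3 - <<'E'
from h import *
a=load('top0')['pixels'][:,:,::-1];b=load('side0')['pixels'][:,:,::-1]
f=lambda im,x,y,w,h,s:cv2.resize(im[y:y+h,x:x+w],None,fx=s,fy=s,interpolation=cv2.INTER_CUBIC)
c=np.zeros((600,800,3),np.uint8)
c[:,:]=0
p=f(a,352,185,135,112,4); c[:448,:540]=p      # top lid x4 origin 352,185
p=f(a,185,203,55,55,4); c[:220,545:765]=p   # top cap x4
p=f(b,280,275,70,70,3.5); c[225:470,545:790]=p
cv2.imwrite('pics/crop1.png',c)
cv2.imwrite('pics/crop2.png',f(b,335,90,120,140,4.2))
E
```

```text
(no output)
```

View pics/crop1.png

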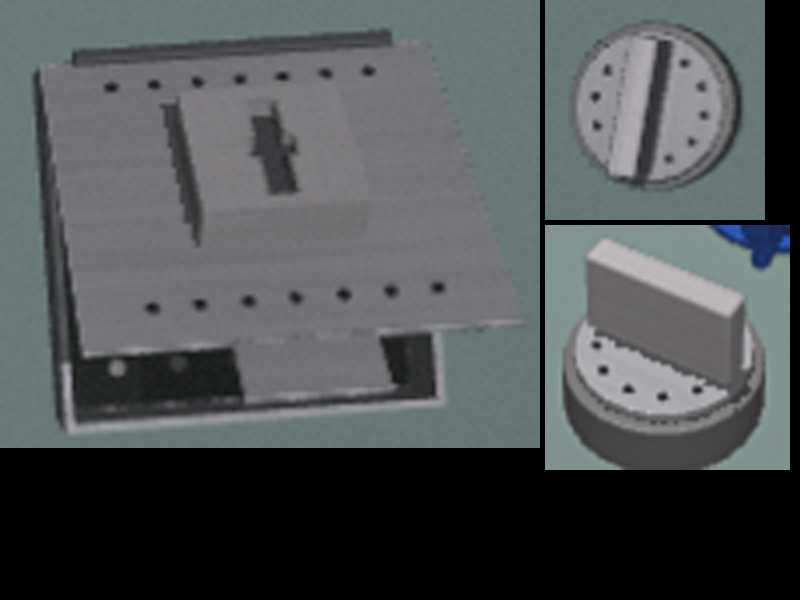

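View pics/crop2.png

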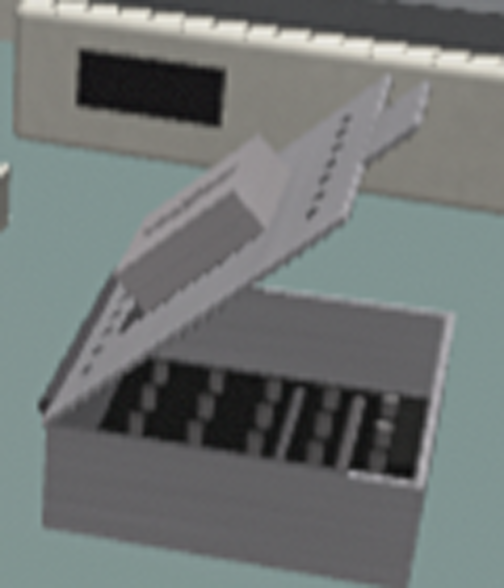

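The crops confirm the cap: grey, with an upright bar, seated in the grey ring. The lid is half open with the hinge on the far side, the port slot runs roughly along x, and the tab is at top (432,278). Next I fit the case and cap poses.

```bash
cat > fit.py <<'E'
from h import *
from scipy.optimize import least_squares
np.set_printoptions(precision=4,suppress=True)
T=load('top0');S=load('side0')
def rotz(a): return np.array([[np.cos(a),-np.sin(a),0],[np.sin(a),np.cos(a),0],[0,0,1]])
def pts(p,L): # L: (kind,x,y,z) in case frame from hinge; kind lid rotates
    o=np.array([p[0],p[1],.055]);out=[]
    for k,x,y,z in L:
        v=np.array([x,y,z])
        if k: c,s=np.cos(p[3]),np.sin(p[3]); v=np.array([x*c+z*s,y,-x*s+z*c])
        out.append(o+rotz(p[2])@v)
    return np.array(out)
m=.001
t=[((369,292.3),(0,-.17,.09,0)),((462.8,285.5),(0,-.17,-.09,0)),((372.5,273.8),(1,-.172,.09,.004)),((482.5,265.5),(1,-.172,-.09,.004)),
((412.8,284),(1,-.201,.03,.004)),((450.8,282),(1,-.201,-.03,.004)),((402,237.5),(1,-.121,.036,.028)),((445,235),(1,-.121,-.036,.028))]
s=[((435,206),(0,-.17,.09,0)),((442.9,164.5),(0,-.17,-.09,0)),((345.7,190),(0,0,.09,0)),((417.1,141.2),(1,-.172,.09,0))]
def res(p): return np.r_[(proj(T,pts(p,[b for a,b in t]))-[a for a,b in t]).ravel(),(proj(S,pts(p,[b for a,b in s]))-[a for a,b in s]).ravel()]
r=least_squares(res,[.6,-.15,0,.7],loss='soft_l1');print(r.x);print(r.fun.reshape(-1,2))
# cap bar: top face in top crop (4x,origin185,203, offset 545): corners
for z,q in((.0,0),):pass
# flange top at ring: ring top .024, flange 5mm -> .029 ; bar top .067
f=lambda x,y:(185+(x-545)/4,203+y/4)
c=[atz(T,f(*u),.067) for u in((635,37),(660,40),(609,175),(633,180))]
c=np.array(c);print(c,c.mean(0)); d=(c[0]+c[1]-c[2]-c[3])/2;print(np.linalg.norm(d),np.degrees(np.arctan2(d[1],d[0])))
g=lambda x,y:(280+(x-545)/3.5,275+(y-225)/3.5)
c=np.array([atz(S,g(*u),.067) for u in((604,240),(586,257),(745,293),(729,317))])
print(c,c.mean(0)); d=(c[2]+c[3]-c[0]-c[1])/2;print(np.linalg.norm(d),np.degrees(np.arctan2(d[1],d[0])))
E
python3 fit.py
```

```text
[ 0.621  -0.1731  0.0759  0.759 ]
[[-0.992  -0.0814]
 [ 0.195   0.1374]
 [ 0.6637 -1.208 ]
 [-0.6962 -0.3514]
 [ 0.0025  0.4824]
 [-0.8559 -0.128 ]
 [ 0.282  -0.1025]
 [-0.1367 -0.3673]
 [ 0.4778 -1.6406]
 [ 0.5984 -1.425 ]
 [-0.0215 -0.4251]
 [ 1.1399  0.1588]]
[[0.5892 0.2048 0.067 ]
 [0.588  0.193  0.067 ]
 [0.5249 0.2156 0.067 ]
 [0.5228 0.2043 0.067 ]] [0.5562 0.2045 0.067 ]
0.06568432274932455 -9.673705473791635
[[0.5861 0.2015 0.067 ]
 [0.5884 0.2134 0.067 ]
 [0.524  0.2084 0.067 ]
 [0.525  0.2229 0.067 ]] [0.5559 0.2116 0.067 ]
0.06332846145096264 172.5500600164402
```

Fit residuals are about 1 px: hinge (0.621,-0.173), yaw 0.076, lid 0.76 rad. The cap is near (0.556,0.206), yaw about -9°, with a bar length of 65 mm against 66 nominal. First I move above the lid's front with shut fingers.

```bash
cat >> h.py <<'E'
from scipy.spatial.transform import Rotation as Ro
np.set_printoptions(precision=4,suppress=True)
def rel(X,ya,P=None,R=None):
    """rows values to reach TCP X, tool down, tool-y heading ya(deg)"""
    o=arm.get_obs(); P=o['tcp_pos'] if P is None else np.array(P); R=o['orientation'] if R is None else R
    a=np.radians(ya); y=np.array([np.cos(a),np.sin(a),0]); z=np.array([0,0,-1.]); G=np.c_[np.cross(y,z),y,z]
    return np.r_[1000*R.T@(np.array(X)-P), Ro.from_matrix(R.T@G).as_rotvec()]
E
python3 -c "
from h import *
print(rel([.494,-.183,.30],94.35), arm.tcp_to_tips)"
```

```text
[-525.1227 -632.3693    3.9482   -0.002    -0.0006   -0.5107] 0.0726
```

```bash
python3 -m creep '[[-525,-632,4,0,0,-0.51,-1],[-525,-632,4,0,0,-0.51,-1],[-525,-632,4,0,0,-0.51,-1],[-525,-632,4,0,0,-0.51,-1],[-525,-632,4,0,0,-0.51,-1],[-525,-632,4,0,0,-0.51,-1],[-525,-632,4,0,0,-0.51,-1],[-525,-632,4,0,0,-0.51,-1],[-525,-632,4,0,0,-0.51,-1],[-525,-632,4,0,0,-0.51,-1],[-525,-632,4,0,0,-0.51,-1],[-525,-632,4,0,0,-0.51,-1],[-525,-632,4,0,0,-0.51,-1],[-525,-632,4,0,0,-0.51,-1],[-525,-632,4,0,0,-0.51,-1],[-525,-632,4,0,0,-0.51,-1],[-525,-632,4,0,0,-0.51,-1],[-525,-632,4,0,0,-0.51,-1],[-525,-632,4,0,0,-0.51,-1],[-525,-632,4,0,0,-0.51,-1]]' 40
python3 - <<'E'
from h import *
print(rel([.494,-.183,.30],94.35))
# arc of TCP, s0=.175
p=[.621,-.1731,.0759]
for th in [.76,.6,.5,.4,.3,.2,.1,.05,0]:
    c,s=np.cos(th),np.sin(th); lx=-.175*c+.004*s; z=.055+.175*s+.004*c+.011*np.tan(th)+.0726
    X=[p[0]+lx*np.cos(p[2]),p[1]+lx*np.sin(p[2]),z]; print(th,np.array(X),rel(X,94.35))
E
```

```text
time: 1.77
tcp_pos: [0.4943, -0.1854, 0.2995]
orientation: [[-0.997, -0.073, -0.0], [-0.073, 0.997, -0.001], [0.0, -0.001, -1.0]]
ft_force: [0.4, 0.5, -0.1]
width: -0.0001
grasp_force: 0.0
[ 0.1222  2.462  -0.4821 -0.0008 -0.0002 -0.0025]
0.76 [ 0.4973 -0.1825  0.2615] [-3.1789  2.7416 38.0015 -0.0008 -0.0002 -0.0025]
0.6 [ 0.4792 -0.1839  0.2372] [14.9009  2.7155 62.2812 -0.0008 -0.0002 -0.0025]
0.5 [ 0.4698 -0.1846  0.221 ] [24.3819  2.7046 78.5032 -0.0008 -0.0002 -0.0025]
0.4 [ 0.4618 -0.1852  0.2041] [32.3474  2.6979 95.4406 -0.0008 -0.0002 -0.0025]
0.3 [ 0.4555 -0.1857  0.1865] [ 38.7179   2.6958 112.985   -0.0008  -0.0002  -0.0025]
0.2 [ 0.4508 -0.186   0.1685] [ 43.4296   2.6981 131.0087  -0.0008  -0.0002  -0.0025]
0.1 [ 0.4478 -0.1863  0.1502] [ 46.4355   2.7049 149.372   -0.0008  -0.0002  -0.0025]
0.05 [ 0.4469 -0.1863  0.1409] [ 47.2888   2.71   158.6349  -0.0008  -0.0002  -0.0025]
0 [ 0.4465 -0.1864  0.1316] [ 47.7056   2.7162 167.9268  -0.0008  -0.0002  -0.0025]
```

```bash
python3 -m creep '[[-3,2,30,0,0,0,-1],[-1,2,40,0,0,0,-1],[6,2,50,0,0,0,-1],[14,2,61,0,0,0,-1],[20,2,70,0,0,0,-1],[24,2,79,0,0,0,-1],[28,2,87,0,0,0,-1],[32,2,95,0,0,0,-1],[35,2,104,0,0,0,-1],[39,2,113,0,0,0,-1],[41,2,122,0,0,0,-1],[43,2,131,0,0,0,-1],[45,2,140,0,0,0,-1],[46,2,149,0,0,0,-1],[47,2,158,0,0,0,-1],[47,2,163,0,0,0,-1],[48,2,167,0,0,0,-1],[48,2,169,0,0,0,-1],[48,2,169,0,0,0,-1]]'
```

```text
time: 3.35
tcp_pos: [0.4463, -0.1837, 0.1316]
orientation: [[-0.997, -0.075, -0.001], [-0.075, 0.997, 0.0], [0.001, 0.001, -1.0]]
ft_force: [-3.3, 1.6, 7.6]
width: 0.0004
grasp_force: 3.8
```

```bash
python3 -m creep '[[0,0,1,0,0,0,-1],[0,0,2,0,0,0,-1],[0,0,2,0,0,0,-1]]'; python3 -c "
from h import *
snap('side','s1')"
```

```text
time: 3.6
tcp_pos: [0.4463, -0.1838, 0.1314]
orientation: [[-0.997, -0.075, -0.001], [-0.075, 0.997, 0.0], [0.001, 0.001, -1.0]]
ft_force: [-8.7, 3.2, 21.3]
width: 0.0002
grasp_force: 10.7
```

The lid met a hard stop at the right height (tips 59 mm, 21 N), so it is closed. Next I retreat upward and move over the cap.

```bash
python3 -m creep '[[0,0,-35,0,0,0,-1],[0,0,-70,0,0,0,0.2]]'
python3 - <<'E'
from h import *
print(rel([.556,.2065,.18],81.4))
E
```

```text
time: 3.82
tcp_pos: [0.4446, -0.183, 0.1977]
orientation: [[-0.997, -0.075, -0.005], [-0.075, 0.997, 0.002], [0.005, 0.003, -1.0]]
ft_force: [0.2, 0.3, 0.3]
width: 0.011
grasp_force: 0.0
[-140.4289  379.9397   18.1086    0.0021   -0.0049    0.2253]
```

```bash
python3 -m creep '[[-140,380,18,0,0,0.225,0.2],[-140,380,18,0,0,0.225,0.2],[-140,380,18,0,0,0.225,0.2],[-140,380,18,0,0,0.225,0.2],[-140,380,18,0,0,0.225,0.2],[-140,380,18,0,0,0.225,0.2],[-140,380,18,0,0,0.225,0.2],[-140,380,18,0,0,0.225,0.2],[-140,380,18,0,0,0.225,0.2],[-140,380,18,0,0,0.225,0.2],[-140,380,18,0,0,0.225,0.2],[-140,380,18,0,0,0.225,0.2]]'
python3 - <<'E'
from h import *
print(rel([.556,.2065,.107],81.4))
s=snap('side','s2');t=snap('top','t2')
f=lambda im,x,y,w,h,k:cv2.resize(im[y:y+h,x:x+w,::-1],None,fx=k,fy=k,interpolation=cv2.INTER_CUBIC)
c=np.zeros((600,800,3),np.uint8)
c[:440,:400]=f(t['pixels'],360,190,100,110,4)
c[:440,400:]=f(s['pixels'],350,120,100,110,4)
p=f(s['pixels'],260,215,130,80,2);c[440:,:260]=p
cv2.imwrite('pics/crop3.png',c)
E
```

```text
time: 4.82
tcp_pos: [0.5577, 0.2079, 0.1806]
orientation: [[-0.989, 0.145, 0.0], [0.145, 0.989, -0.0], [-0.0, -0.0, -1.0]]
ft_force: [0.2, -0.6, 0.2]
width: 0.051
grasp_force: 0.0
[ 1.4569 -1.606  73.6116 -0.      0.0002  0.0041]
```

View pics/crop3.png

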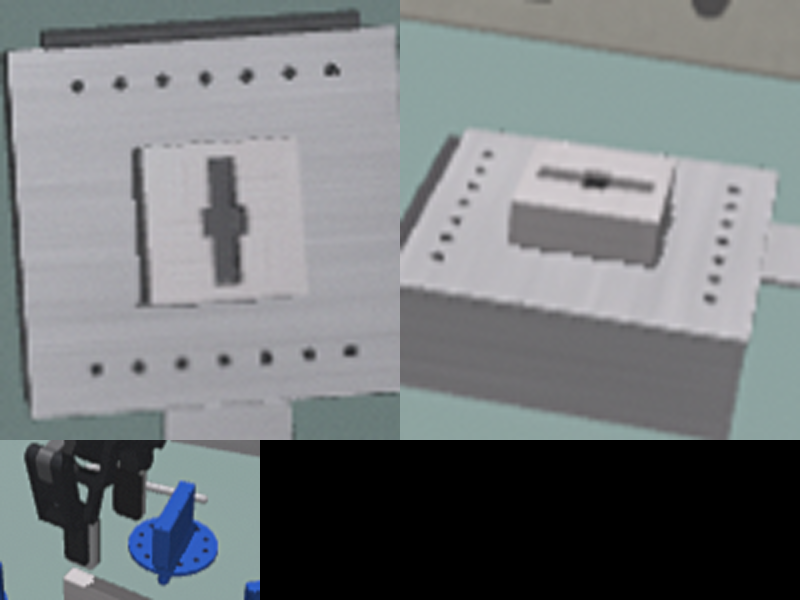

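The lid is fully down. The slot centre in the crop is at (225,221), i.e. top (416,245), and in the side view it is at (398,165). The side view also shows the half-open fingers above the grey bar. Now I grasp.

```bash
python3 -m creep '[[1,-2,30,0,0,0,0.2],[1,-2,55,0,0,0,0.2],[1,-2,68,0,0,0,0.2],[1,-2,73,0,0,0,0.2],[1,-2,73,0,0,0,0.2]]'
python3 - <<'E'
from h import *
T=load('t2');S=load('s2')
k=lambda ox,oy,u,v,x0=0:(ox+(u-x0+.5)/4-.5,oy+(v+.5)/4-.5)
tt=[(144,147),(298,138),(307,295),(150,304)]; ss=[(675,160),(660,222)]
tp=np.array([atz(T,k(360,190,*q),.083) for q in tt]);print(tp,tp.mean(0))
for q in((221,157),(230,285)):print('slot',atz(T,k(360,190,*q),.083))
sd=np.array([atz(S,k(350,120,*q,400),.083) for q in((527,144),(675,160),(660,222),(511,203))]);print(sd,sd.mean(0))
C0=load('top0');c=np.array([atz(C0,(184.625+(u-545)/4,202.625+v/4),.067) for u,v in((635,37),(660,40),(609,175),(633,180))]);print(c.mean(0))
print(arm.get_obs()['ft_force'])
E
```

```text
time: 5.33
tcp_pos: [0.5549, 0.2024, 0.1064]
orientation: [[-0.989, 0.151, -0.003], [0.151, 0.989, -0.001], [0.003, -0.002, -1.0]]
ft_force: [-0.5, -0.2, 0.5]
width: 0.0513
grasp_force: 0.0
[[ 0.5683 -0.1424  0.083 ]
 [ 0.5733 -0.213   0.083 ]
 [ 0.5019 -0.2179  0.083 ]
 [ 0.4971 -0.1459  0.083 ]] [ 0.5351 -0.1798  0.083 ]
slot [ 0.5642 -0.1777  0.083 ]
slot [ 0.5061 -0.1824  0.083 ]
[[ 0.578  -0.2002  0.083 ]
 [ 0.5032 -0.2119  0.083 ]
 [ 0.4959 -0.1412  0.083 ]
 [ 0.5671 -0.1321  0.083 ]] [ 0.536  -0.1714  0.083 ]
[0.5569 0.2052 0.067 ]
[-0.5212 -0.2367  0.5395]
```

```bash
python3 -m creep '[[0,0,0,0,0,0,-1],[0,0,0,0,0,0,-1],[0,0,0,0,0,0,-1],[0,0,0,0,0,0,-1],[0,0,0,0,0,0,-1],[0,0,0,0,0,0,-1]]' 60; python3 -c "
from h import *
print(arm.get_obs()['ft_force'],arm.get_obs()['ft_torque'])"
```

```text
time: 5.83
tcp_pos: [0.5574, 0.2043, 0.1098]
orientation: [[-0.989, 0.149, 0.003], [0.149, 0.989, 0.001], [-0.003, 0.001, -1.0]]
ft_force: [0.1, -0.8, 5.8]
width: 0.0134
grasp_force: 59.6
[ 0.0651 -0.7769  5.8432] [-0.117   0.0186 -0.0548]
```

```bash
python3 -m creep '[[0,0,-10,0,0,0,-1],[0,0,-30,0,0,0,-1],[0,0,-60,0,0,0,-1],[0,0,-90,0,0,0,-1],[0,0,-90,0,0,0,-1],[0,0,-90,0,0,0,-1],[0,0,-90,0,0,0,-1]]'
python3 - <<'E'
from h import *
s=snap('side','s3');print(arm.get_obs())
p=s['pixels'][140:340,220:420,::-1]
cv2.imwrite('pics/crop4.png',cv2.resize(p,None,fx=3,fy=3,interpolation=cv2.INTER_CUBIC))
E
```

```text
time: 6.42
tcp_pos: [0.5554, 0.2038, 0.1976]
orientation: [[-0.989, 0.149, -0.001], [0.149, 0.989, -0.0], [0.001, -0.0, -1.0]]
ft_force: [0.3, 0.3, -2.0]
width: 0.0128
grasp_force: 58.6
{'time': 6.4667, 'qpos': array([ 0.3094,  0.1973,  1.8928, -0.    ,  1.0542, -1.1117]), 'qd': array([ 0.0017,  0.0172,  0.0132,  0.001 , -0.0007, -0.0011]), 'joint_efforts': array([  0.0004, -46.4198, -35.0925,   0.0007,  -0.0587,  -0.0001]), 'tcp_pos': array([0.5548, 0.2035, 0.1966]), 'orientation': array([[-0.9888,  0.1491, -0.0026],
       [ 0.1491,  0.9888, -0.0009],
       [ 0.0024, -0.0012, -1.    ]]), 'ft_force': array([-0.41  ,  0.7162, -1.7664]), 'ft_torque': array([-0.0185,  0.0211, -0.0228]), 'grasp_force': 58.53734850883484, 'width': 0.013154439261279719}
```

View pics/crop4.png

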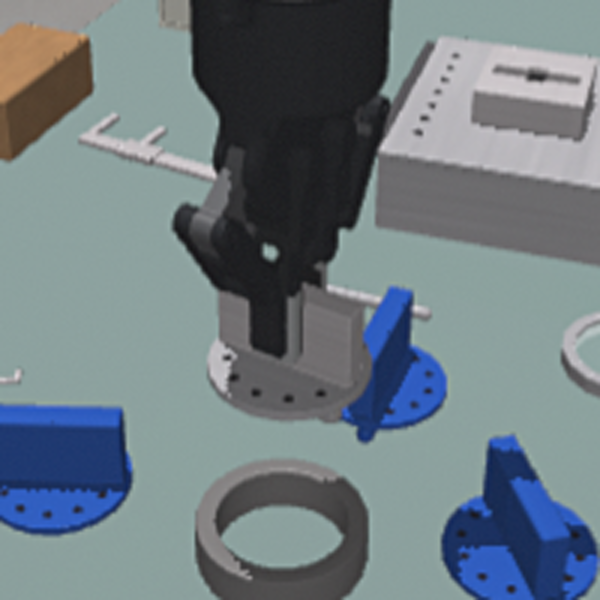

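The cap is held by the grip bar (bar at crop (219-364,270-385)), level and clear of the ring at (282,520). The magnifier, caliper and blue caps are undisturbed. Next I carry it over the port.

```bash
python3 -c "
from h import *
print(rel([.5358,-.1804,.225],94.1))"
```

```text
[ -38.3489 -382.5036  -28.0521   -0.001    -0.0026   -0.2212]
```

```bash
python3 -m creep '[[0,0,-28,0,0,0,-1],[-38,-383,-28,0,0,-0.221,-1],[-38,-383,-28,0,0,-0.221,-1],[-38,-383,-28,0,0,-0.221,-1],[-38,-383,-28,0,0,-0.221,-1],[-38,-383,-28,0,0,-0.221,-1],[-38,-383,-28,0,0,-0.221,-1],[-38,-383,-28,0,0,-0.221,-1],[-38,-383,-28,0,0,-0.221,-1],[-38,-383,-28,0,0,-0.221,-1],[-38,-383,-28,0,0,-0.221,-1],[-38,-383,-28,0,0,-0.221,-1],[-38,-383,-28,0,0,-0.221,-1],[-38,-383,-28,0,0,-0.221,-1],[-38,-383,-28,0,0,-0.221,-1],[-38,-383,-28,0,0,-0.221,-1]]' 
python3 -c "
from h import *
for i in range(4):
  snap('side','s4');print(arm.get_obs()['tcp_pos'],rel([.5358,-.1804,.195],94.1))"
```

```text
time: 7.8
tcp_pos: [0.5364, -0.1789, 0.2255]
orientation: [[-0.997, -0.073, -0.001], [-0.073, 0.997, 0.001], [0.001, 0.001, -1.0]]
ft_force: [0.7, 0.4, -1.0]
width: 0.0131
grasp_force: 58.9
[ 0.5365 -0.179   0.2257] [ 0.8133 -1.3217 30.6751  0.0004 -0.0004  0.0017]
[ 0.5366 -0.1793  0.2258] [ 0.8918 -1.0926 30.8345  0.0002 -0.0001  0.0015]
[ 0.5366 -0.1795  0.2259] [ 0.8947 -0.881  30.9463  0.      0.0001  0.0013]
[ 0.5366 -0.1797  0.226 ] [ 0.8721 -0.6454 31.0028 -0.      0.0002  0.001 ]
```

```bash
python3 -m creep '[[1,-1,20,0,0,0,-1],[1,-1,32,0,0,0,-1],[1,-1,32,0,0,0,-1],[1,-1,32,0,0,0,-1],[1,-1,32,0,0,0,-1]]' 
python3 - <<'E'
from h import *
for i in range(3):
  s=snap('side','s5');o=arm.get_obs();print(o['tcp_pos'],o['ft_force'])
p=s['pixels'][90:240,325:475,::-1]
cv2.imwrite('pics/crop5.png',cv2.resize(p,None,fx=4,fy=4,interpolation=cv2.INTER_CUBIC))
E
```

```text
time: 8.42
tcp_pos: [0.5356, -0.1816, 0.194]
orientation: [[-0.997, -0.071, -0.0], [-0.071, 0.997, 0.0], [0.0, 0.0, -1.0]]
ft_force: [-0.1, -0.6, -1.0]
width: 0.0134
grasp_force: 59.0
[ 0.536  -0.1817  0.1945] [-0.0509 -0.3353 -0.7816]
[ 0.5361 -0.1818  0.1947] [ 0.3724 -1.17   -0.5359]
[ 0.5361 -0.1818  0.1948] [-0.3214  0.1488 -1.7439]
```

View pics/crop5.png

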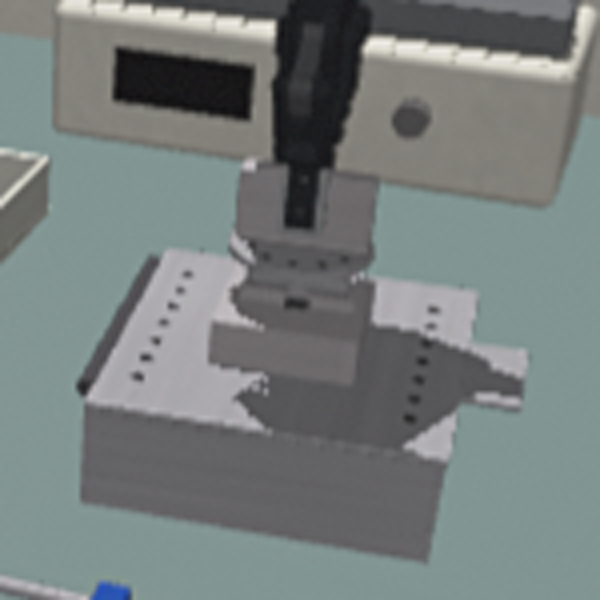

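The view shows the cap hovering just above the boss: flange mid at crop (303,248), slot centre hole near (295,303). I compare this with the projection.

```bash
python3 - <<'E'
from h import *
S=load('s5')
for P in([.5355,-.1805,.083],[.5355,-.1805,.1125],[.5355,-.1805,.1525]):
    print((proj(S,[P])[0]-[325,90])*4)
# bar in s5: expected corners for cap centred at tcp, yaw 4.1
o=arm.get_obs();R=o['orientation']
for dx in(-.033,.033):
  for dz in(.042,.080,.0855): print(dx,dz,(proj(S,[o['tcp_pos']+R@np.array([dx,.007,dz])])[0]-[325,90])*4)
f=(proj(S,[o['tcp_pos']+R@np.array([0.036*np.cos(a),.036*np.sin(a),.0795]) for a in np.linspace(0,6.28,73)])-[325,90])*4
print(f.min(0),f.max(0))
E
```

```text
[296.833  292.4101]
[302.5922 238.7695]
[310.6902 163.1727]
-0.033 0.042 [239.9403 157.7181]
-0.033 0.08 [233.6585 229.396 ]
-0.033 0.0855 [232.7699 239.5218]
0.033 0.042 [376.7382 175.5983]
0.033 0.08 [367.3974 248.2501]
0.033 0.0855 [366.0765 258.5085]
[229.1578 202.9159] [376.1685 263.608 ]
```

```bash
python3 -m creep '[[0,1,3,0,0,0,-1],[0,1,5,0,0,0,-1],[0,1,7,0,0,0,-1],[0,1,9,0,0,0,-1],[0,1,10,0,0,0,-1],[0,1,11,0,0,0,-1],[0,1,11,0,0,0,-1]]' 
```

```text
time: 9.15
tcp_pos: [0.5352, -0.1805, 0.1825]
orientation: [[-0.997, -0.071, -0.001], [-0.071, 0.997, 0.0], [0.001, 0.0, -1.0]]
ft_force: [0.6, 0.2, -0.4]
width: 0.013
grasp_force: 59.0
```

```bash
python3 -m creep '[[0,0,2,0,0,0,-1],[0,0,4,0,0,0,-1],[0,0,6,0,0,0,-1],[0,0,6,0,0,0,-1],[0,0,6,0,0,0,-1]]' 
```

```text
time: 9.57
tcp_pos: [0.5357, -0.1807, 0.1774]
orientation: [[-0.997, -0.071, 0.0], [-0.071, 0.997, -0.0], [-0.0, -0.0, -1.0]]
ft_force: [-1.5, 0.5, 3.7]
width: 0.0131
grasp_force: 59.6
```

The contact height matches the plate (0.1775 predicted), so the pin is in the slot. Now I push against the spring.

```bash
python3 -m creep '[[0,0,2,0,0,0,-1],[0,0,4,0,0,0,-1],[0,0,6,0,0,0,-1],[0,0,8,0,0,0,-1],[0,0,9,0,0,0,-1],[0,0,9,0,0,0,-1],[0,0,9,0,0,0,-1]]' 80
```

```text
time: 10.15
tcp_pos: [0.5358, -0.1807, 0.1692]
orientation: [[-0.997, -0.071, 0.001], [-0.071, 0.997, -0.0], [-0.001, -0.0, -1.0]]
ft_force: [-3.8, 0.3, 9.6]
width: 0.0128
grasp_force: 81.8
```

```bash
python3 -m creep '[[0,0,0,0,0,0.1,-1],[0,0,0,0,0,0.2,-1],[0,0,0,0,0,0.3,-1],[0,0,0,0,0,0.4,-1],[0,0,0,0,0,0.5,-1],[0,0,0,0,0,0.6,-1],[0,0,0,0,0,0.7,-1],[0,0,0,0,0,0.8,-1],[0,0,0,0,0,0.8,-1]]'; python3 -c "
from h import *
o=arm.get_obs();print(o['ft_torque'],o['ft_force'])"
```

```text
time: 10.9
tcp_pos: [0.5371, -0.1811, 0.1699]
orientation: [[-0.743, 0.669, 0.004], [0.669, 0.743, -0.001], [-0.004, 0.002, -1.0]]
ft_force: [-0.7, -0.4, 8.3]
width: 0.013
grasp_force: 81.5
[ 0.096   0.0928 -0.049 ] [-0.6849 -0.3963  8.3126]
```

```bash
python3 -m creep '[[0,0,0.5,0,0,0.1,-1],[0,0,0.5,0,0,0.2,-1],[0,0,0.5,0,0,0.3,-1],[0,0,0.5,0,0,0.4,-1],[0,0,0.5,0,0,0.5,-1],[0,0,0.5,0,0,0.6,-1],[0,0,0.5,0,0,0.7,-1],[0,0,0.5,0,0,0.77,-1],[0,0,0.5,0,0,0.78,-1],[0,0,0.5,0,0,0.78,-1]]'; python3 -c "
from h import *
o=arm.get_obs();print(o['ft_torque'],o['ft_force'],np.degrees(np.arctan2(o['orientation'][1,1],o['orientation'][0,1])))"
```

```text
time: 11.73
tcp_pos: [0.5366, -0.181, 0.1694]
orientation: [[-0.062, 0.998, 0.003], [0.998, 0.062, -0.001], [-0.001, 0.003, -1.0]]
ft_force: [-2.0, 0.8, 10.8]
width: 0.0124
grasp_force: 81.7
[0.2054 0.3992 0.0878] [-1.9645  0.7643 10.8396] 3.538534307213013
```

```bash
python3 -m creep '[[0,0,-1,0,0,0,-1],[0,0,-2,0,0,0,-1],[0,0,-3,0,0,0,-1],[0,0,-4,0,0,0,-1],[0,0,-5,0,0,0,-1],[0,0,-6,0,0,0,-1],[0,0,-6,0,0,0,-1],[0,0,-6,0,0,0,-1]]'; python3 -c "
from h import *
o=arm.get_obs();print(o['ft_torque'],o['ft_force'],np.degrees(np.arctan2(o['orientation'][1,1],o['orientation'][0,1])))"
```

```text
time: 12.4
tcp_pos: [0.5365, -0.181, 0.1744]
orientation: [[-0.062, 0.998, 0.003], [0.998, 0.062, -0.001], [-0.001, 0.003, -1.0]]
ft_force: [0.4, 0.9, 5.3]
width: 0.0127
grasp_force: 81.1
[ 0.066  -0.2349  0.1222] [0.4095 0.9106 5.3296] 3.5492422536750388
```

```bash
python3 -m creep '[[0,0,-1,0,0,0,-1],[0,0,-1.5,0,0,0,-1],[0,0,-1.5,0,0,0,-1],[0,0,-1.5,0,0,0,-1]]'; python3 -c "
from h import *
o=arm.get_obs();print(o['ft_torque'],o['ft_force'])"
```

```text
time: 12.73
tcp_pos: [0.5362, -0.1809, 0.1754]
orientation: [[-0.062, 0.998, 0.002], [0.998, 0.062, -0.001], [-0.001, 0.002, -1.0]]
ft_force: [3.1, -1.6, 4.6]
width: 0.0128
grasp_force: 80.8
[-0.1647 -0.5988  0.0324] [ 3.1135 -1.5653  4.5836]
```

```bash
python3 -m creep '[[0,0,0,0,0,0,-0.3],[0,0,0,0,0,0,0],[0,0,0,0,0,0,0],[0,0,0,0,0,0,0],[0,0,-20,0,0,0,0],[0,0,-50,0,0,0,0],[0,0,-90,0,0,0,0],[0,0,-90,0,0,0,0]]'
python3 - <<'E'
from h import *
o=arm.get_obs();print(o['ft_force'])
s=snap('side','s6')
p=s['pixels'][90:240,325:475,::-1]
cv2.imwrite('pics/crop6.png',cv2.resize(p,None,fx=4,fy=4,interpolation=cv2.INTER_CUBIC))
R=Ro.from_euler('z',4.1,degrees=True).as_matrix();S=s
C=np.array([.5363,-.1808,0])+np.array([0,.0075,0])*0
# expected locked: flange underside .090, bar top .133 ; bar along case y
for z in(.083,.090,.095,.133):
  f=(proj(S,[C+R@np.array([.036*np.cos(a),.036*np.sin(a),z]) for a in np.linspace(0,6.28,73)])-[325,90])*4
  print(z,f.min(0),f.max(0))
for x in(-.007,.007): print((proj(S,[C+R@np.array([x,.033,.133]),C+R@np.array([x,-.033,.133])])-[325,90])*4)
E
```

```text
time: 13.4
tcp_pos: [0.5387, -0.1819, 0.2727]
orientation: [[-0.062, 0.998, 0.011], [0.998, 0.062, -0.004], [-0.005, 0.011, -1.0]]
ft_force: [1.3, -0.2, 1.9]
width: 0.0426
grasp_force: 0.0
[ 1.3042 -0.1774  1.8714]
0.083 [223.468  261.1728] [367.9521 324.7663]
0.09 [224.5309 248.9079] [369.5828 311.8862]
0.095 [225.2949 240.0915] [370.7548 302.6231]
0.133 [231.2321 171.5287] [379.8793 230.4612]
[[308.6425 228.2293]
 [329.7571 177.0984]]
[[279.2586 224.1808]
 [302.0412 173.4878]]
```

View pics/crop6.png

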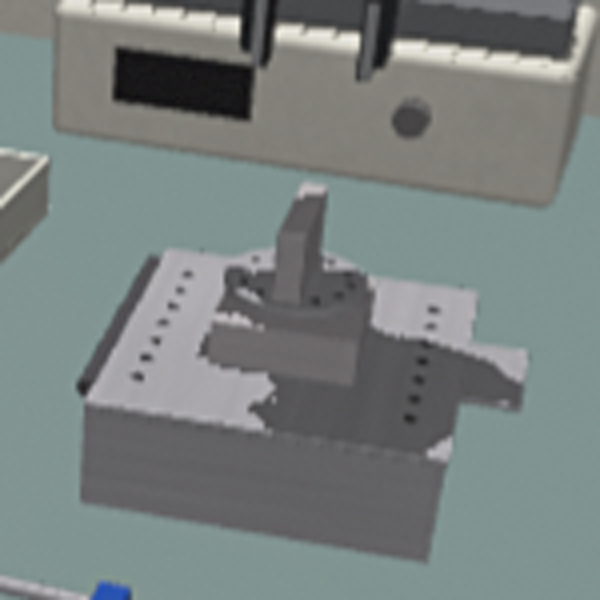

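The cap sits in the port with its bar along the case's y (crop bar top (303,187) to (302,237)), the flange just above the boss and the fingers clear. The image can't separate 3 mm of height well, so I check the lock with a gentle 20 N-grip tug.

```bash
python3 -m creep '[[0,0,30,0,0,0,0],[0,0,65,0,0,0,0],[0,0,85,0,0,0,0],[0,0,87,0,0,0,0],[0,0,87,0,0,0,0],[0,0,87,0,0,0,-1],[0,0,87,0,0,0,-1],[0,0,87,0,0,0,-1],[0,0,87,0,0,0,-1],[0,0,87,0,0,0,-1],[0,0,87,0,0,0,-1],[0,0,87,0,0,0,-1]]' 25
python3 -m creep '[[0,0,-1,0,0,0,-1],[0,0,-2,0,0,0,-1],[0,0,-3,0,0,0,-1],[0,0,-3,0,0,0,-1]]'
```

```text
time: 14.45
tcp_pos: [0.5365, -0.1811, 0.1793]
orientation: [[-0.062, 0.998, 0.003], [0.998, 0.062, -0.001], [-0.001, 0.003, -1.0]]
ft_force: [1.9, -1.1, 6.2]
width: 0.0138
grasp_force: 29.4
time: 14.78
tcp_pos: [0.5362, -0.181, 0.18]
orientation: [[-0.062, 0.998, 0.002], [0.998, 0.062, -0.001], [-0.001, 0.002, -1.0]]
ft_force: [6.1, -1.6, -5.0]
width: 0.0132
grasp_force: 28.1
```

The tug met a firm hold (-5 N, only 0.7 mm of movement), so the cap is locked. Now I release and back off.

```bash
python3 -m creep '[[0,0,2,0,0,0,-1],[0,0,2,0,0,0,-0.3],[0,0,2,0,0,0,0],[0,0,2,0,0,0,0],[0,0,2,0,0,0,0],[0,0,-20,0,0,0,0],[0,0,-60,0,0,0,0],[0,0,-100,0,0,0,0],[0,0,-140,0,0,0,0],[0,0,-140,0,0,0,0],[0,0,-140,0,0,0,0],[0,0,-140,0,0,0,0]]'
python3 - <<'E'
from h import *
s=snap('side','s7');t=snap('top','t7')
a=s['pixels'].astype(int)[150:240,325:475];b=load('s6')['pixels'].astype(int)[150:240,325:475]
print(abs(a-b).mean(), (abs(a-b).max(2)>40).sum(),arm.get_obs()['ft_force'])
c=np.vstack([cv2.resize(s['pixels'][110:240,325:475,::-1],(450,390)) ,cv2.resize(t['pixels'][130:300,170:490,::-1],(450,200))])
cv2.imwrite('pics/fin.png',c)
E
```

```text
time: 15.78
tcp_pos: [0.535, -0.1804, 0.3206]
orientation: [[-0.062, 0.998, -0.0], [0.998, 0.062, 0.0], [0.0, -0.0, -1.0]]
ft_force: [0.1, 0.4, -0.8]
width: 0.0428
grasp_force: 0.0
2.3969135802469137 169 [ 0.2497 -0.3082 -0.5953]
```

View pics/fin.png

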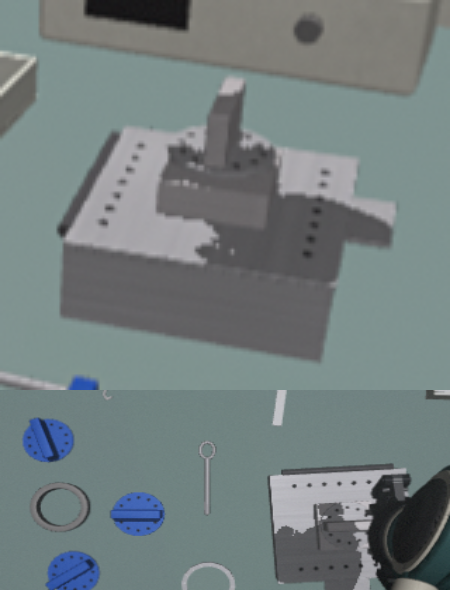

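The lid is closed, the cap stands locked with its bar along y (side crop (225,120)), the ring is empty, and the bystanders are where they were. Handing in.

```bash
python3 -c "
from h import *
print(arm.finish_job())"
```

```text
the job is handed in; nothing more can be done
None
```

I closed the lid fully, locked the filter cap in its port, let go and handed the job in at about 16 s; a light upward tug before release met a firm hold, and the other instruments were not touched.

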